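Unlatch the clamp on the thick book block

ROBOT

A 6-joint arm with a two-finger parallel gripper is mounted at the origin on the work surface. World frame = base frame: x ahead of the robot, y to its left, z up, the work surface at z = 0. Lengths are in m, angles in rad, forces in N, time in s.
With the tool pointing down it reaches from about 0.25 to 0.775 m from the base axis. Payload 4 kg.
Tool frame: the origin (TCP) lies at the centre of the arm's flange, where the gripper is bolted on; the fingertips stand ahead of it and the grasp point (between the pads) lies 180 mm ahead of it (robot.tcp_to_tips is the z of the fingertips in the tool frame, in m); z points along the fingers, y is the direction in which the jaws open and shut (so a half turn about z gives the same grasp; the last joint's range is limited). The gripper opens to 94 mm and grips with 3 to 60 N. Pads are 16 mm wide; open, the fingers measure 119 mm over their backs; the gripper's body (75 mm by 177 mm) begins 78 mm behind the grasp point.
Start: joints at [1.199, 0.087, 1.371, -0, 1.684, -0.103], TCP at [0.146, 0.53, 0.405] pointing down, gripper open.
Joint ranges: [-3.1, 3.1], [-0.76, 2.03], [0.27, 2.55], [-1.08, 4.22], [0.17, 2.65], [-2.57, 2.57]. Speed limits (rad/s): [2.79, 2.79, 3.14, 3.14, 3.14, 3.14].

INTERFACE

Orientations are given as [roll, pitch, yaw] about the fixed x, y, z axes, in that order (R = Rz(yaw) Ry(pitch) Rx(roll)).
In Python, from bench import robot gives the robot as it stands.
- The arm moves only by the tool move_arm, never from a script. Its argument "increments" is a list that holds one entry, the list of rows, each a list of 7 numbers: the opening, from 0 (shut) to 1 (fully open), then the shift along the tool's x, y, z as a fraction of full scale, then the turn, a rotation vector about the tool's x, y, z as a fraction of full scale. In form: [[[jaw, dx, dy, dz, rx, ry, rz], ...]]. A call has 1 to 8 rows; each row is the pose to reach, as a shift and turn from the pose commanded when the call began, along the tool's axes at that moment; what a row does not reach only later rows make up. Full scale, the value 1, is 0.1 m for a shift and pi/2 rad for a turn. A row lasts 1/12 s, in which the tool goes at most 41.7 mm and 7.16 degrees, less where a joint would pass 70% of its speed; a pose out of reach is approached as far as the arm can. A call with a number of a shift or a turn outside -1 to 1 is refused whole. A call with a gripper value outside its range is refused whole. The fingers move at their own pace and stop on an object; the grip force is fixed at half the most. Time passes only in rows, so rows that repeat a pose let the fingers close. It gives the time, the measured TCP pose, the force and the opening at its end, in the units of the state.
- robot.get_obs(): the state, without advancing time (a new reading comes with each control period).
- robot.snapshot(name): name is "side" or "top" or "wrist"; returns (picture, depth): 420x560x3 uint8, red, green, blue; 420x560 float32, m along the optical axis (not along the pixel's ray), 0 where there is no reading.
- robot.camera_params(name): a dict with "mtx" (3x3 intrinsics, pixels), "R" (3x3) and "t" (3): a world point X has camera coordinates R X + t. Camera axes: x right, y down, z forward; pixel columns grow to the right and rows downward; lengths in m; the calibration is good to about 2 mm. A picture is of the moment at which its call begins: read the wrist's pose just before it. camera_params takes no time and is no camera call; for the wrist camera it gives the pose at the moment of the call.
- robot.close_job(): hands the job in, once; it reports no verdict.
The state is a dict: "time": time; "joint_positions": joint angles; "qvel": joint speeds; "joint_torque": joint torques, N m; "tool_pos": TCP position; "ee_rot": TCP orientation; "wrist_force": force on the tool from outside, world axes, zero at the start; "wrist_torque": the same for the moment, N m; "width": finger opening in m.
Only numpy, scipy, OpenCV 4.12 (cv2) and the standard library are available. Lean on these libraries where they do the work, as an engineer would, in place of code of your own. Each camera call takes 0.05 s, during which the arm holds its last target.

TASK

Two book clamps stand on the binder's bench, each held shut by a draw latch on top. Lift the latch lever of the clamp holding the thicker book right up and over past its centre, so that it stays thrown open with its hook free of the keeper. Leave the latch of the clamp with the thinner book shut.

Things in the scene. Friction and masses are not known exactly. Their poses are not given: they have to be found in the camera images.
- pull_thick (a point): Pull point of the latch lever on the clamp with the thicker book (42 mm): mid width and thickness, 55 mm from the pivot, 19 mm short of the curled-up free end. Steel bar 21 mm wide, 5 thick; shut, it lies level 99 mm above the table and sticks out 50 mm past the clamp towards the robot, free below. Axes turn with it: x to the pivot (shut: level, away from robot), y across its width, z up.
- lever_thick (a joint): Lever angle of the clamp with the thicker book: 0 shut, growing as the free end is lifted up and over, away from the robot, to 2.3 at the open stop. A weak spring holds it shut below about 0.7 (centre) and throws it open beyond 0.9; the lift takes 2 to 4 N. Past centre its hook strap slides off the keeper on the far cheek, which slackens by itself.
- pull_thin (a point): Pull point of the same latch lever on the clamp with the thinner book (14 mm). Both clamps are fixed: two pale wood cheeks 240 mm long, 22 thick, tops 85 mm above the table, on a 130 x 240 plywood base. The book block stands between them, spine up, top 101 mm above the table, 50 mm sideways from the lever's mid line. Steel latch on top near one end. Point, sizes and axes as for pull_thick.
- lever_thin (a joint): Lever angle of the clamp with the thinner book: 0 shut, 2.3 open, acting like lever_thick. To stay shut.

How it is judged:
At the end, for the whole second after the job is handed in: The lever on the thicker book's clamp rests thrown open (over 1.8 rad of its 2.3, moving slower than 0.3 rad/s), and the lever on the thinner book's clamp is still shut (under 0.25 rad) (value of joint lever_thick above 1.8 rad and velocity of joint lever_thick between -0.3 and 0.3 rad/s and value of joint lever_thin below 0.25 rad); the robot touches nothing.
It fails at once if the latch of the clamp with the thinner book is lifted past its centre (value of joint lever_thin above 0.75 rad).
It also fails if it takes over 35 s, if anything falls off the work surface, if the arm or the gripper's body presses on something with over 40 N, if the wrist force passes 120 N, or if a joint passes its speed limit or range.

## Working session

There is one attempt and no reset: what is moved stays moved. The work goes in short steps, Python scripts to look and compute and a tool call to move; the robot and the scene stay as the last step left them, time stands still between calls to the robot, and variables do not carry over. Pictures are saved under pics/ and viewed, and the job is handed in when it is done.

Besides the shell and the picture viewer there is one more tool, called after ">>>" in YAML: its name, and indented under it one key for each argument. move_arm: Moves the arm, as the interface text tells. Its arguments: {"type":"object","properties":{"increments":{"type":"array","items":{"type":"array","items":{"type":"array","items":{"type":"number","minimum":-1,"maximum":1}}}}},"required":["increments"]}

```bash
mkdir -p pics
python3 - <<'E'
from bench import robot
import cv2,numpy as np
o=robot.get_obs();print(o['time'],o['tool_pos'],o['ee_rot'],o['width'],robot.tcp_to_tips)
for n in ['top','side','wrist']:
    p=robot.camera_params(n);im,d=robot.snapshot(n)
    cv2.imwrite(f'pics/{n}0.png',im[:,:,::-1]);np.savez(f'pics/{n}0.npz',d=d,**p)
E
```

```text
0.0 [0.14602174 0.53015104 0.40348978] [-3.13935870e+00 -2.37268386e-04  2.87278594e+00] 0.09397214423111892 0.1992
```

View pics/top0.png

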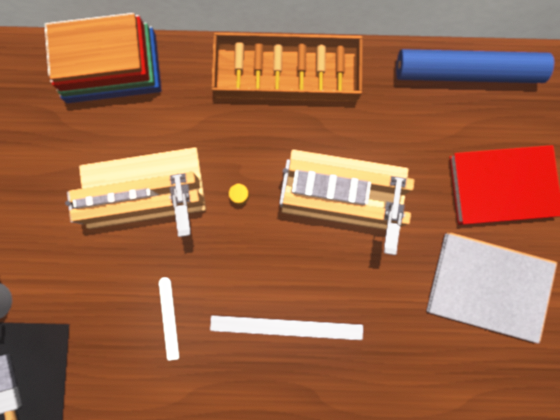

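View pics/side0.png

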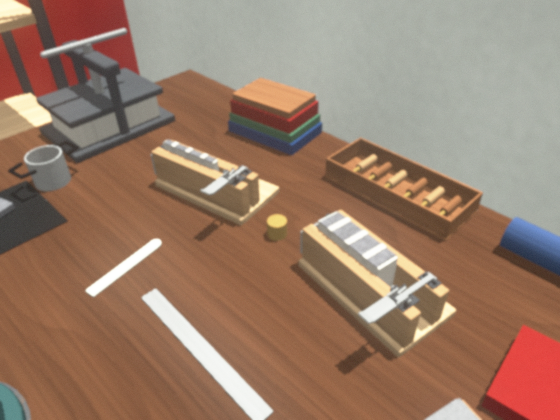

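View pics/wrist0.png

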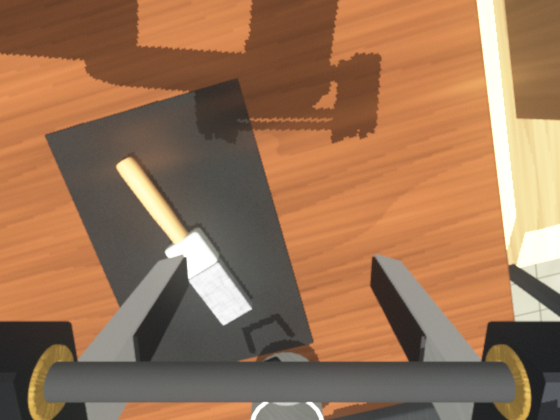

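The top picture shows the thicker book in the right clamp, with its lever at about (396,190) to (391,250). The thinner one is on the left, with its lever at (178,180) to (183,233). Next I enlarge and measure.

```bash
cat > h.py <<'E'
import numpy as np
def load(n): 
    z=np.load(f'pics/{n}.npz');return z['d'],z['mtx'],z['R'],z['t']
def px(n,u,v,r=0):
    d,K,R,t=load(n); 
    D=d[int(v)-r:int(v)+r+1,int(u)-r:int(u)+r+1]; z=np.median(D[D>0])
    c=np.linalg.inv(K)@[u,v,1]*z
    return R.T@(c-t)
def plane(n,u,v,h):
    d,K,R,t=load(n); ray=R.T@np.linalg.inv(K)@[u,v,1]; o=-R.T@t
    return o+ray*(h-o[2])/ray[2]
E
python3 - <<'E'
from h import *
import cv2
im=cv2.imread('pics/top0.png');cv2.imwrite('pics/c1.png',cv2.resize(im[140:265,270:425],None,fx=5,fy=4.8*1.04,interpolation=2)[:600])
d,K,R,t=load('top0');print('cam',-R.T@t, K[0,0]);print(R.round(3))
for u,v in [(396,190),(392,245),(178,180),(183,228),(330,187),(110,198),(300,300)]: print(u,v,px('top0',u,v).round(4))
E
```

```text
cam [ 0.44977737 -0.09790054  0.97718236] 482.2689792570799
[[ 0.024 -1.     0.004]
 [-0.993 -0.024 -0.111]
 [ 0.111 -0.001 -0.994]]
396 190 [ 0.5981 -0.308   0.093 ]
392 245 [ 0.4955 -0.2988  0.0999]
178 180 [0.6072 0.0976 0.0915]
183 228 [0.5171 0.0818 0.1026]
330 187 [ 0.5995 -0.1847  0.0999]
110 198 [0.5688 0.2176 0.1031]
300 300 [ 0.3863 -0.1376 -0.002 ]
```

View pics/c1.png

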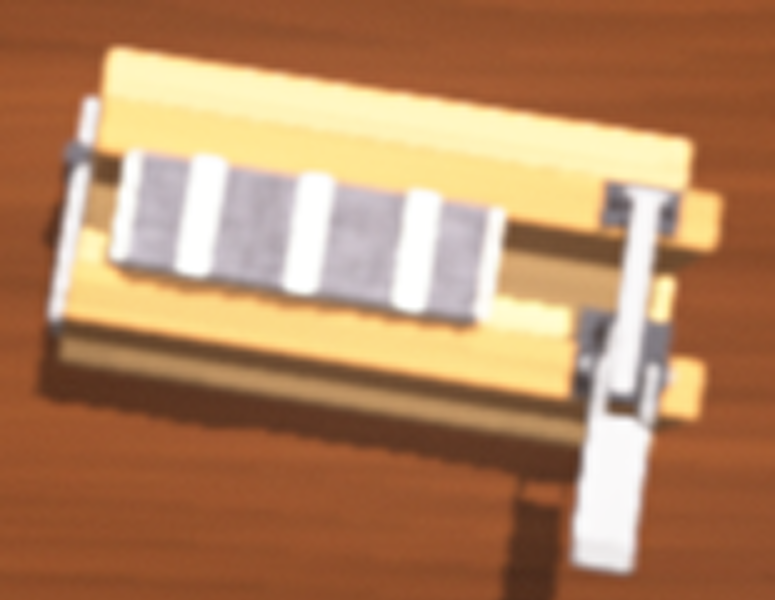

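Run:
```python
from h import *
import cv2
im=cv2.imread('pics/top0.png');cv2.imwrite('pics/c2.png',cv2.resize(im[185:260,365:425],None,fx=8,fy=8,interpolation=2))
d,K,R,t=load('top0')
V,U=np.mgrid[185:260,365:425]
P=np.array([[px('top0',u,v) for u in range(365,425)] for v in range(185,260)])
for v in range(205,258,4):
    r=P[v-185]; m=np.where((r[:,2]>.095)&(d[v,365:425]>0))[0]
    if len(m): print(v,m.min()+365,m.max()+365, r[m].mean(0).round(4), r[m,2].min().round(4), r[m,2].max().round(4))
```

```text
205 390 395 [ 0.5689 -0.2993  0.0997] 0.0959 0.1026
209 387 396 [ 0.5616 -0.2984  0.0983] 0.0952 0.102
213 385 403 [ 0.554  -0.3011  0.1008] 0.0958 0.1044
217 388 403 [ 0.5467 -0.3058  0.1011] 0.0953 0.105
221 388 399 [ 0.5392 -0.3011  0.1022] 0.1015 0.1032
225 387 398 [ 0.5318 -0.2994  0.1017] 0.0989 0.1051
229 387 398 [ 0.5246 -0.2995  0.101 ] 0.099 0.1026
233 386 397 [ 0.5173 -0.2978  0.1006] 0.0966 0.1036
237 386 397 [ 0.5099 -0.2977  0.101 ] 0.0991 0.105
241 385 396 [ 0.5026 -0.2959  0.1008] 0.0981 0.1041
245 384 395 [ 0.4953 -0.294   0.1006] 0.098 0.1031
249 384 395 [ 0.488  -0.2938  0.102 ] 0.0984 0.1045
253 387 395 [ 0.4808 -0.2962  0.1032] 0.101 0.1059
  return _methods._mean(a, axis=axis, dtype=dtype,
  ret = ret.dtype.type(ret / rcount)
```

View pics/c2.png

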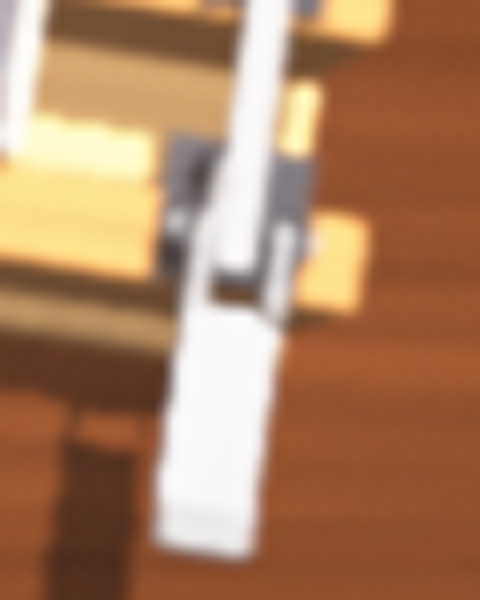

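Run:
```python
from h import *
a=plane('top0',390.4,247,.1015);b=plane('top0',392.8,227,.1015);e=plane('top0',389.9,253.3,.104)
u=(b-a)/np.linalg.norm(b-a);print(a,b,e,u,np.arctan2(u[1],u[0]))
# clamp direction from book: corners of book strips in crop, z=.101
f=lambda x,y:plane('top0',270+x/5-.5,140+y/4.992-.5,.101)
p,q=f(130,152),f(500,208);w=q-p;print('book dir',np.arctan2(w[1],w[0])+np.pi/2)
p,q=f(65,325),f(575,398)
p,q=plane('top0',270+65/5,140+325/5,.085),plane('top0',270+575/5,140+398/5,.085);w=q-p;print('cheek',p,q,np.arctan2(w[1],w[0])+np.pi/2)
print('pull', e+u*.019)
```

```text
[ 0.49168714 -0.29554008  0.1015    ] [ 0.52821193 -0.2999568   0.1015    ] [ 0.48017591 -0.29405983  0.104     ] [ 0.99276792 -0.12004942  0.        ] -0.12033966322854864
book dir -0.12836903715682468
cheek [ 0.56592552 -0.09889012  0.085     ] [ 0.5431555  -0.28926448  0.085     ] -0.11904107234362837
pull [ 0.4990385  -0.29634077  0.104     ]
```

```bash
cat >> h.py <<'E'
from scipy.spatial.transform import Rotation as Ro
def tgt(g,head,tilt):
    u=np.array([np.cos(head),np.sin(head),0]);z=np.sin(tilt)*u-np.cos(tilt)*np.array([0,0,1.])
    y=np.cross([0,0,1.],u); x=np.cross(y,z)
    R=np.stack([x,y,z],1); return np.array(g)-.18*z,R
def inc(o,g,head,tilt):
    p,R=tgt(g,head,tilt); C=Ro.from_euler('xyz',o['ee_rot']).as_matrix()
    d=C.T@(p-o['tool_pos']); r=Ro.from_matrix(C.T@R).as_rotvec()
    return (d/.1).round(3),(r/(np.pi/2)).round(3)
PULL=np.array([.499,-.2965,.099]);H=-.12;U=np.array([np.cos(H),np.sin(H),0])
E
python3 - <<'E'
from h import *
from bench import robot
o=robot.get_obs();print(inc(o,PULL+[0,0,.12],H,.5),tgt(PULL+[0,0,.12],H,.5))
E
```

```text
(array([-4.745, -7.16 ,  0.279]), array([-0.025, -0.318, -0.092])) (array([ 0.41332399, -0.28616924,  0.37696486]), array([[-0.87127155,  0.11971221,  0.47597781],
       [ 0.10505735,  0.99280864, -0.05739309],
       [-0.47942554, -0.        , -0.87758256]]))
```

>>> move_arm:
  increments:
    - [[1,-0.3,-0.3,0,0,0,0],[1,-0.6,-0.6,0,0,0,0],[1,-0.75,-0.9,0,0,0,0],[1,-0.75,-0.9,0,0,0,0]]

```text
time: 0.48
tool_pos: [0.1953, 0.4197, 0.4041]
ee_rot: [-3.138, 0.001, 2.869]
wrist_force: [-0.3, 0.2, 0.1]
width: 0.0941
```

>>> move_arm:
  increments:
    - [[1,-0.3,-0.3,0,0,0,0],[1,-0.5,-0.6,0,0,0,0],[1,-0.7,-1,0,0,0,0],[1,-0.7,-1,0,0,0,0]]

```text
time: 0.82
tool_pos: [0.236, 0.3051, 0.4047]
ee_rot: [-3.14, 0.002, 2.868]
wrist_force: [-0.8, 0.2, 0.2]
width: 0.0936
```

>>> move_arm:
  increments:
    - [[1,-0.3,-0.3,0,0,0,0],[1,-0.5,-0.6,0,0,0,0],[1,-0.7,-1,0,0,0,0],[1,-0.7,-1,0,0,0,0]]

```text
time: 1.15
tool_pos: [0.2776, 0.1899, 0.4049]
ee_rot: [-3.14, 0.002, 2.864]
wrist_force: [0.3, -0.0, -0.3]
width: 0.0942
```

>>> move_arm:
  increments:
    - [[1,-0.2,-0.3,0,0,0,0],[1,-0.4,-0.7,0,0,0,0],[1,-0.6,-1,0,0,0,0],[1,-0.6,-1,0,0,0,0]]

```text
time: 1.48
tool_pos: [0.3094, 0.0766, 0.4048]
ee_rot: [-3.139, 0.002, 2.86]
wrist_force: [0.1, -0.2, 0.4]
width: 0.094
```

>>> move_arm:
  increments:
    - [[1,-0.2,-0.3,0,0,0,0],[1,-0.4,-0.7,0,0,0,0],[1,-0.6,-1,0,0,0,0],[1,-0.6,-1,0,0,0,0]]

```text
time: 1.82
tool_pos: [0.3406, -0.0352, 0.4044]
ee_rot: [-3.14, 0.001, 2.864]
wrist_force: [0.0, 0.5, -0.7]
width: 0.094
```

>>> move_arm:
  increments:
    - [[1,-0.2,-0.3,0,0,0,0],[1,-0.4,-0.7,0,0,0,0],[1,-0.6,-1,0,0,0,0],[1,-0.6,-1,0,0,0,0]]

```text
time: 2.15
tool_pos: [0.3723, -0.1467, 0.4037]
ee_rot: [-3.141, -0.0, 2.868]
wrist_force: [-0.4, 0.4, 0.0]
width: 0.094
```

Run:
```python
from h import *
from bench import robot
o=robot.get_obs();print(o['time'],inc(o,PULL+[0,0,.12],H,.5),o['joint_positions'].round(3))
```

```text
2.15 (array([-0.772, -1.232,  0.269]), array([-0.025, -0.318, -0.096])) [-5.170e-01 -2.540e-01  1.689e+00 -1.000e-03  1.707e+00 -1.814e+00]
```

>>> move_arm:
  increments:
    - [[1,-0.2,-0.3,0,0,-0.05,0],[1,-0.4,-0.6,0,0,-0.13,-0.05],[1,-0.6,-0.9,0.1,0,-0.2,-0.1],[1,-0.77,-1,0.2,-0.02,-0.28,-0.1],[1,-0.77,-1,0.27,-0.02,-0.32,-0.1],[1,-0.77,-1,0.27,-0.02,-0.32,-0.1]]

```text
time: 2.65
tool_pos: [0.4183, -0.259, 0.3744]
ee_rot: [-3.139, 0.501, 3.032]
wrist_force: [-1.0, 0.8, -0.3]
width: 0.0937
```

Run:
```python
from h import *
from bench import robot
import cv2
o=robot.get_obs();print(o['time'],inc(o,PULL+[0,0,.12],H,.5),o['joint_positions'].round(3))
n='wrist';p=robot.camera_params(n);im,d=robot.snapshot(n)
cv2.imwrite(f'pics/{n}1.png',im[:,:,::-1]);np.savez(f'pics/{n}1.npz',d=d,**p)
for g in [PULL, PULL+.055*U, PULL-.019*U,PULL+U*.055+[0,0,.0]]:
  c=p['mtx']@(p['R']@g+p['t']);print(c[:2]/c[2])
```

```text
2.65 (array([ 0.005, -0.276, -0.031]), array([0.002, 0.   , 0.006])) [-0.76  -0.176  1.72   0.314  1.202 -2.275]
[238.36430715 144.4367645 ]
[243.0233704  203.75171321]
[236.41342503 119.59991074]
[243.0233704  203.75171321]
```

View pics/wrist1.png

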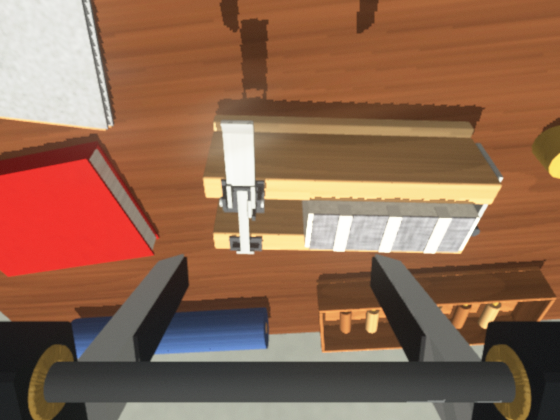

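>>> move_arm:
  increments:
    - [[1,0,-0.28,0,0,0,0],[1,0.1,-0.28,0.18,0,0,0],[1,0.25,-0.28,0.45,0,0,0],[1,0.38,-0.28,0.7,0,0,0],[1,0.38,-0.28,0.7,0,0,0],[1,0.38,-0.28,0.7,0,0,0]]

```text
time: 3.2
tool_pos: [0.4159, -0.2873, 0.2977]
ee_rot: [-3.135, 0.5, 3.036]
wrist_force: [0.2, -0.8, 0.5]
width: 0.0941
```

Run:
```python
from h import *
from bench import robot
import cv2
o=robot.get_obs();print(o['time'],inc(o,PULL,H,.5),o['joint_positions'].round(3))
for n in ['wrist','side']:
  p=robot.camera_params(n);im,d=robot.snapshot(n)
  cv2.imwrite(f'pics/{n}2.png',im[:,:,::-1]);np.savez(f'pics/{n}2.npz',d=d,**p)
  c=p['mtx']@(p['R']@PULL+p['t']);print(c[:2]/c[2])
```

```text
3.2 (array([0.218, 0.011, 0.344]), array([ 0.   , -0.   ,  0.008])) [-0.809 -0.094  1.804  0.357  1.061 -2.391]
[280.58456687 224.62378376]
[372.93137869 313.00258784]
```

View pics/wrist2.png

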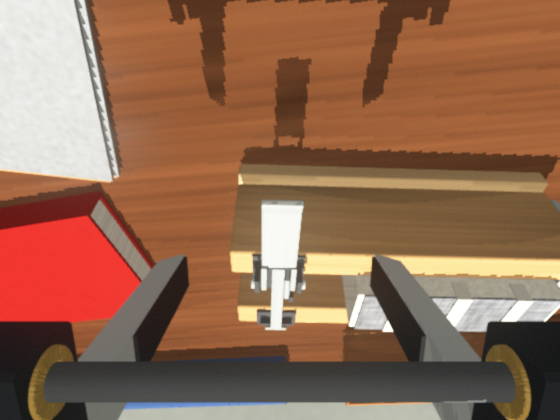

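View pics/side2.png

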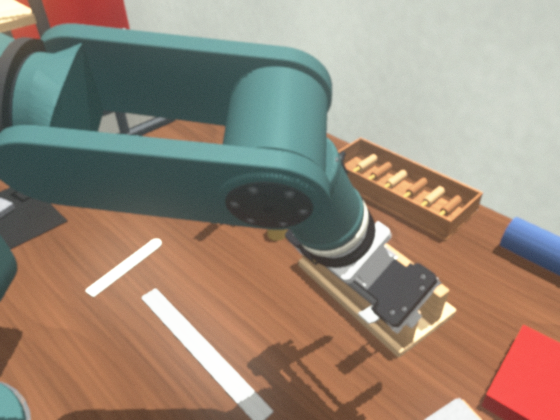

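The lever sits centred between the fingers: its end is at (281,203) and the pivot near (277,265). Descend and grip.

>>> move_arm:
  increments:
    - [[1,0.1,0,0.15,0,0,0],[1,0.22,0,0.34,0,0,0],[1,0.22,0,0.34,0,0,0],[1,0.22,0,0.34,0,0,0]]

```text
time: 3.63
tool_pos: [0.4127, -0.2888, 0.2591]
ee_rot: [-3.132, 0.504, 3.036]
wrist_force: [-0.1, 0.4, 0.4]
width: 0.0938
```

Run:
```python
from h import *
from bench import robot
import cv2
o=robot.get_obs();print(o['time'],inc(o,PULL,H,.5),o['joint_positions'].round(3),o['wrist_force'])
for n in ['wrist']:
  p=robot.camera_params(n);im,d=robot.snapshot(n)
  cv2.imwrite(f'pics/{n}3.png',im[:,:,::-1])
```

```text
3.6333 (array([0.007, 0.027, 0.02 ]), array([-0.002,  0.002,  0.008])) [-0.817 -0.063  1.858  0.379  0.98  -2.434] [-0.11344584  0.44076363  0.41782377]
```

View pics/wrist3.png

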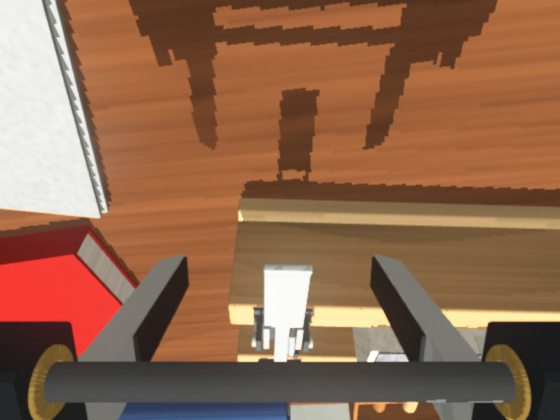

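The lever (column 287) is about 3 mm off the jaw middle (280), so I shift to centre it and close.

>>> move_arm:
  increments:
    - [[0.9,0,0.03,0.02,0,0,0],[0.5,0,0.03,0.02,0,0,0],[0,0,0.03,0.02,0,0,0],[0,0,0.03,0.02,0,0,0],[0,0,0.03,0.02,0,0,0],[0,0,0.03,0.02,0,0,0],[0,0,0.03,0.02,0,0,0],[0,0,0.03,0.02,0,0,0]]

```text
time: 4.35
tool_pos: [0.4135, -0.2861, 0.256]
ee_rot: [-3.132, 0.503, 3.036]
wrist_force: [0.8, -0.1, -0.8]
width: 0.0441
```

>>> move_arm:
  increments:
    - [[0,0,0,0,0,0,0],[0,0,0,0,0,0,0],[0,0,0,0,0,0,0],[0,0,0,0,0,0,0]]

```text
time: 4.68
tool_pos: [0.4136, -0.2859, 0.256]
ee_rot: [-3.133, 0.503, 3.035]
wrist_force: [-0.6, 1.4, 1.5]
width: 0.0206
```

Run:
```python
from h import *
from bench import robot
import cv2
o=robot.get_obs();print(o['time'],o['width'],inc(o,PULL,H,.5),o['wrist_force'])
pv=PULL+.055*U
for th in np.arange(.15,1.36,.15):
  print(round(th,2),*inc(o,pv-.055*U*np.cos(th)+[0,0,.055*np.sin(th)],H,.5-th))
```

```text
4.6833 0.02056199592206163 (array([-0.003, -0.003, -0.009]), array([-0.001,  0.002,  0.008])) [-0.60614643  1.42745828  1.52155403]
0.15 [-0.317 -0.007 -0.057] [-0.002  0.097  0.007]
0.3 [-0.634 -0.011 -0.058] [-0.002  0.193  0.007]
0.45 [-0.949 -0.015 -0.011] [-0.003  0.288  0.007]
0.6 [-1.252 -0.018  0.082] [-0.004  0.384  0.007]
0.75 [-1.538 -0.021  0.22 ] [-0.004  0.479  0.007]
0.9 [-1.801 -0.024  0.399] [-0.005  0.575  0.006]
1.05 [-2.034 -0.026  0.615] [-0.005  0.67   0.006]
1.2 [-2.231 -0.028  0.863] [-0.006  0.766  0.006]
1.35 [-2.39  -0.029  1.139] [-0.006  0.861  0.005]
```

>>> move_arm:
  increments:
    - [[0,-0.16,0,-0.03,0,0.048,0],[0,-0.32,0,-0.05,0,0.096,0],[0,-0.48,0,-0.06,0,0.144,0],[0,-0.64,0,-0.05,0,0.192,0],[0,-0.8,0,-0.04,0,0.24,0],[0,-0.95,0,0,0,0.287,0],[0,-0.95,0,0,0,0.287,0]]

```text
time: 5.27
tool_pos: [0.4975, -0.295, 0.3019]
ee_rot: [-3.133, 0.045, 3.033]
wrist_force: [-6.3, 1.0, 3.3]
width: 0.0202
```

Run:
```python
from h import *
from bench import robot
import cv2
o=robot.get_obs();print(o['time'],o['width'],o['wrist_force'],o['joint_positions'].round(2))
pv=PULL+.055*U
for th in np.arange(.45,1.36,.15):
  print(round(th,2),*inc(o,pv-.055*U*np.cos(th)+[0,0,.055*np.sin(th)],H,.5-th))
im,d=robot.snapshot('wrist');cv2.imwrite(f'pics/wrist4.png',im[:,:,::-1])
im,d=robot.snapshot('side');cv2.imwrite(f'pics/side4.png',im[:,:,::-1])
```

```text
5.2667 0.02015659158684127 [-6.31166765  0.96773078  3.34893516] [-0.64  0.18  1.48  0.02  1.44 -2.1 ]
0.45 [ 0.018 -0.013 -0.009] [-0.005 -0.003  0.007]
0.6 [-0.296 -0.017 -0.059] [-0.006  0.093  0.007]
0.75 [-0.613 -0.02  -0.062] [-0.006  0.188  0.006]
0.9 [-0.928 -0.023 -0.018] [-0.007  0.284  0.006]
1.05 [-1.232 -0.026  0.073] [-0.007  0.379  0.005]
1.2 [-1.519 -0.028  0.209] [-0.008  0.475  0.005]
1.35 [-1.783 -0.029  0.386] [-0.008  0.57   0.004]
```

View pics/wrist4.png

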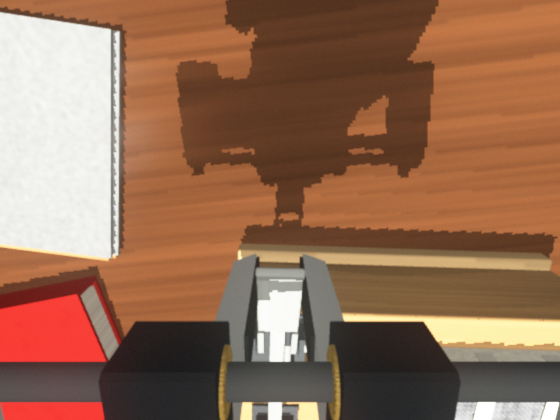

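The lever stays gripped between the pads (near (280,290)) and is following, with low forces. Continue past centre.

>>> move_arm:
  increments:
    - [[0,-0.14,0,-0.03,0,0.045,0],[0,-0.3,0,-0.06,0,0.093,0],[0,-0.46,0,-0.06,0,0.142,0],[0,-0.61,0,-0.06,0,0.19,0],[0,-0.77,0,-0.04,0,0.237,0],[0,-0.92,0,-0.02,0,0.285,0],[0,-0.92,0,-0.02,0,0.285,0]]

```text
time: 5.95
tool_pos: [0.5894, -0.3056, 0.3058]
ee_rot: [-3.132, -0.399, 3.029]
wrist_force: [1.6, -1.4, 0.1]
width: 0.0206
```

Run:
```python
from h import *
from bench import robot
import cv2
o=robot.get_obs();print(o['time'],o['width'],o['wrist_force'],o['joint_positions'].round(2))
pv=PULL+.055*U
for th in np.arange(.9,1.5,.1):
  print(round(th,2),*inc(o,pv-.055*U*np.cos(th)+[0,0,.055*np.sin(th)],H,.5-th))
im,d=robot.snapshot('wrist');cv2.imwrite(f'pics/wrist5.png',im[:,:,::-1])
im,d=robot.snapshot('side');cv2.imwrite(f'pics/side5.png',im[:,:,::-1])
```

```text
5.95 0.02057171193334328 [ 1.6244087  -1.4279105   0.06111295] [-0.53  0.5   1.07 -0.18  1.93 -2.02]
0.9 [ 0.007 -0.018 -0.019] [-0.008  0.001  0.004]
1.0 [-0.201 -0.02  -0.057] [-0.008  0.064  0.004]
1.1 [-0.412 -0.021 -0.073] [-0.008  0.128  0.003]
1.2 [-0.624 -0.023 -0.069] [-0.008  0.192  0.003]
1.3 [-0.835 -0.024 -0.043] [-0.008  0.255  0.002]
1.4 [-1.041 -0.025  0.003] [-0.009  0.319  0.002]
```

View pics/wrist5.png

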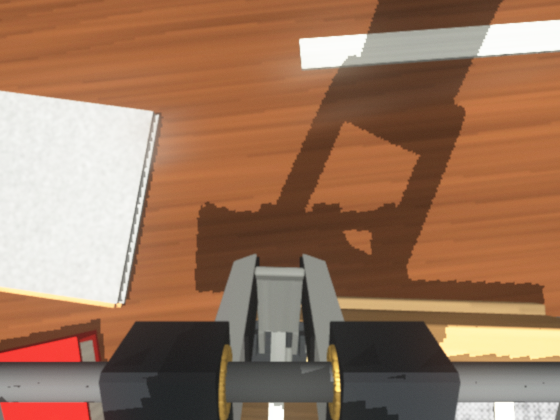

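View pics/side5.png

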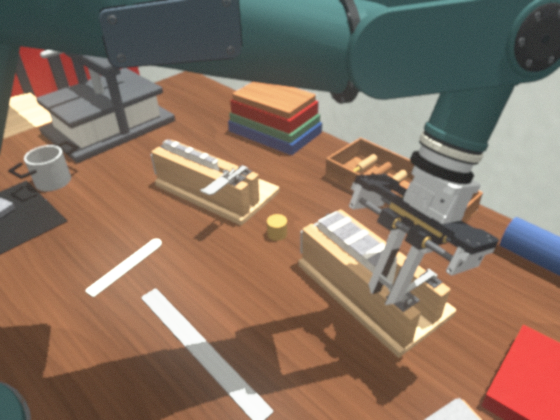

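>>> move_arm:
  increments:
    - [[0,-0.14,0,-0.03,0,0.045,0],[0,-0.3,0,-0.06,0,0.093,0],[0,-0.46,0,-0.07,0,0.142,0],[0,-0.62,0,-0.07,0,0.19,0],[0,-0.83,0,-0.04,0,0.255,0],[0,-0.83,0,-0.04,0,0.255,0],[0,-0.83,0,-0.04,0,0.255,0]]

```text
time: 6.63
tool_pos: [0.6662, -0.315, 0.2727]
ee_rot: [-3.135, -0.795, 3.03]
wrist_force: [1.5, -3.3, -18.0]
width: 0.0204
```

>>> move_arm:
  increments:
    - [[0.3,0,0,0,0,0,0],[0.5,0,0,0,0,0,0],[0.8,0,0,0,0,0,0],[0.8,0,0,0,0,0,0],[0.8,0,0,0,0,0,0],[0.8,0,0,0,0,0,0]]

```text
time: 7.13
tool_pos: [0.6648, -0.3135, 0.2822]
ee_rot: [-3.129, -0.794, 3.022]
wrist_force: [0.1, 0.1, 0.1]
width: 0.0568
```

Run:
```python
from h import *
from bench import robot
import cv2
o=robot.get_obs();print(o['time'],o['width'],o['tool_pos'],o['ee_rot'],o['wrist_force'],o['joint_positions'].round(2))
im,d=robot.snapshot('wrist');cv2.imwrite(f'pics/wrist6.png',im[:,:,::-1])
im,d=robot.snapshot('side');cv2.imwrite(f'pics/side6.png',im[:,:,::-1])
```

```text
7.1333 0.05675312824771538 [ 0.66480072 -0.31354783  0.28223635] [-3.12864795 -0.79401806  3.02169772] [0.07010626 0.08986985 0.08546591] [-0.47  0.83  0.68 -0.37  2.36 -2.09]
```

View pics/wrist6.png

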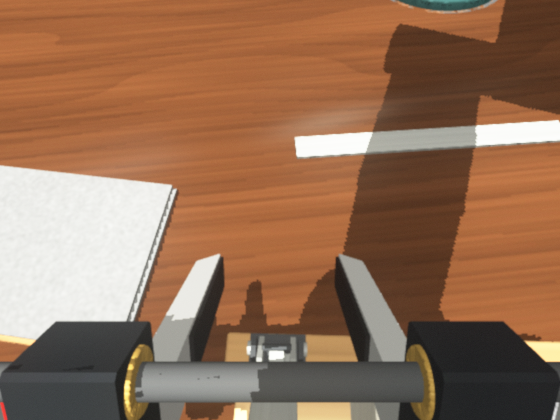

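View pics/side6.png

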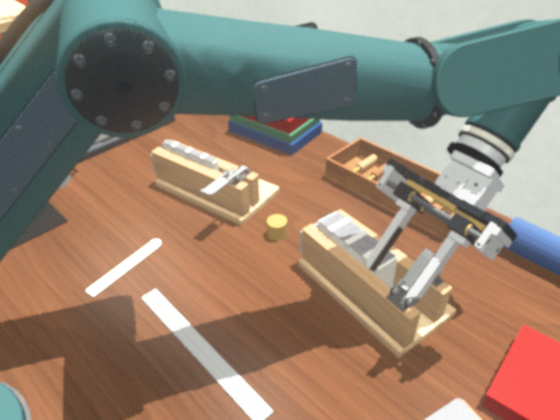

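The wrist view shows the lever no longer lying between the pads, and contact force is about zero. Retract upward.

>>> move_arm:
  increments:
    - [[0.8,0.1,0,-0.15,0,0,0],[0.8,0.25,0,-0.3,0,0,0],[0.8,0.45,0,-0.5,0,0,0],[0.8,0.7,0,-0.7,0,0,0],[0.8,0.9,0,-0.9,0,0,0],[0.8,0.9,0,-0.9,0,0,0]]

```text
time: 7.73
tool_pos: [0.6655, -0.312, 0.4162]
ee_rot: [-3.123, -0.785, 3.016]
wrist_force: [-0.5, 0.9, 1.9]
width: 0.0752
```

>>> move_arm:
  increments:
    - [[0.8,0.2,0,0,0,-0.05,0],[0.8,0.5,0,0,0,-0.12,0],[0.8,0.8,0,0,0,-0.2,0],[0.8,1,0,0,0,-0.28,0],[0.8,1,0,0,0,-0.36,0],[0.8,1,0,0,0,-0.42,0],[0.8,1,0,0,0,-0.42,0]]

```text
time: 8.32
tool_pos: [0.5955, -0.304, 0.4814]
ee_rot: [-3.132, -0.131, 3.029]
wrist_force: [-0.2, -0.1, 0.1]
width: 0.075
```

>>> move_arm:
  increments:
    - [[0.8,0.4,0,0,0,0,0],[0.8,0.8,0,0,0,0,0],[0.8,1,0,0,0,0,0],[0.8,1,0,0,0,0,0]]

```text
time: 8.65
tool_pos: [0.496, -0.2932, 0.4938]
ee_rot: [-3.133, -0.139, 3.028]
wrist_force: [0.8, -0.2, 0.7]
width: 0.0753
```

Run:
```python
from h import *
from bench import robot
import cv2
o=robot.get_obs();print(o['time'],o['tool_pos'],o['ee_rot'],o['wrist_force'],abs(o['qvel']).max())
for n in ['wrist','side','top']:
  im,d=robot.snapshot(n);cv2.imwrite(f'pics/{n}7.png',im[:,:,::-1])
  if n=='side':cv2.imwrite('pics/side7c.png',cv2.resize(im[130:360,130:480,::-1],None,fx=2.2,fy=2.2,interpolation=2))
```

```text
8.65 [ 0.49602576 -0.29316042  0.49384805] [-3.13264498 -0.13922071  3.02762366] [ 0.78613782 -0.18165628  0.74830581] 0.05957410366556169
```

View pics/side7c.png

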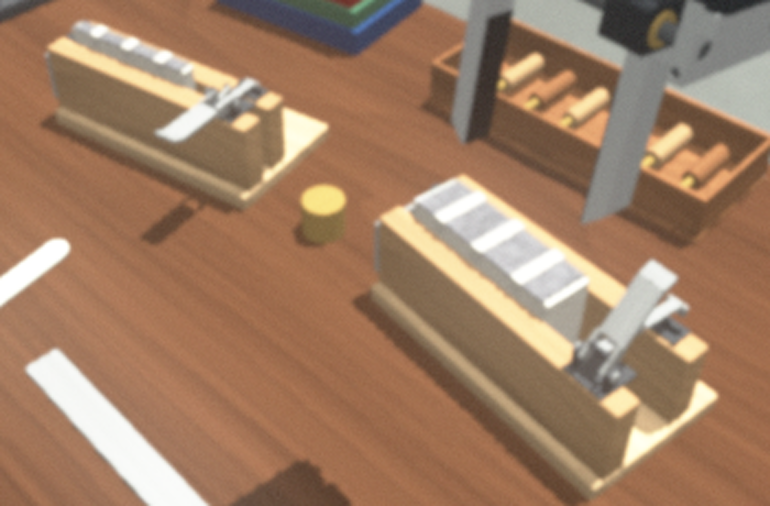

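View pics/wrist7.png

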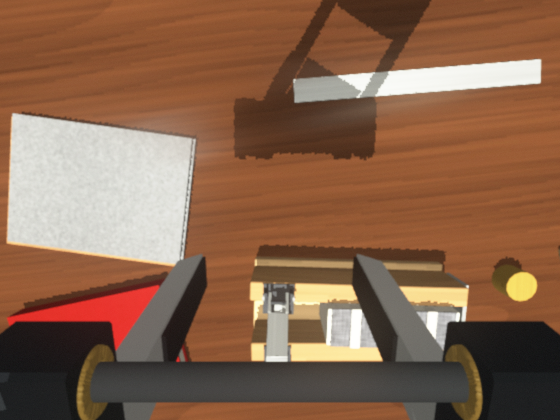

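View pics/top7.png

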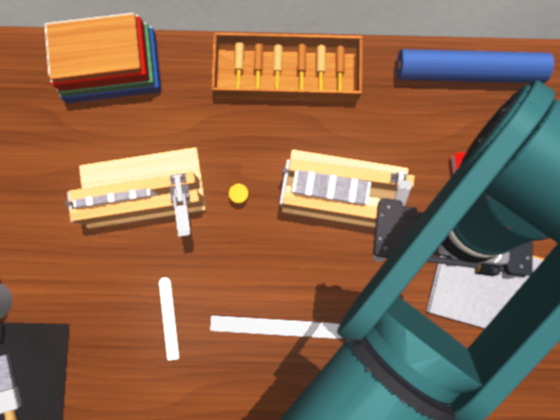

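The crop of the side view shows the thick clamp's lever leaning away over the far cheek, with its tip near crop (658,268). The thin clamp's lever still lies level. I check the angle numerically, then hand in.

Run:
```python
from h import *
from bench import robot
p=robot.camera_params('side'); pv=PULL+.055*U
print('seen tip',130+658/2.2,130+268/2.2)
for th in [1.6,1.8,2.0,2.2,2.3]:
  g=pv-.074*U*np.cos(th)+[0,0,.074*np.sin(th)];c=p['mtx']@(p['R']@g+p['t']);print(th,c[:2]/c[2])
```

```text
seen tip 429.09090909090907 251.8181818181818
1.6 [409.31939397 255.37606803]
1.8 [416.45545425 251.49345083]
2.0 [422.72950466 249.46229656]
2.2 [427.89603835 249.29529149]
2.3 [430.0077837  249.88896615]
```

The tip position matches an angle of about 2.25 to 2.3 rad, so I hand in.

Run:
```python
from bench import robot
print(robot.close_job())
```

```text
the job is handed in; nothing more can be done
None
```

The thicker book's latch is thrown open and the thinner book's latch is still shut. I handed the job in about 9 s into the 35 s allowed; it reported no verdict.

- **What I did:** I gripped the lever on the thicker book's clamp (the right one in the top view) across its width. I swung it in an arc about its pivot to roughly 1.3 rad, then let go so the spring carried it over. I then backed the gripper well clear.
- **Lever angle:** in the last side picture the lever tip is at pixel (429, 252). That is within about 3 pixels of where it should be at 2.2 to 2.3 rad, and the strap end lies by the far cheek. I judged the angle from that one picture and did not measure that the lever had stopped moving.
- **Thin clamp:** its lever lies level in the last top and side pictures, and the arm never went near it.
- **Robot clear:** the gripper was well above the clamps, and the wrist force was about 1 N, the same as its free-air noise.
- **Forces:** the largest wrist force in any move report was 18 N, at the end of the arc just before release. I only had readings at the end of each move, so a short peak in between would not show.

No check failed or disagreed.

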